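Box up the study lanterns and snap the covers shut

TASK

Put the lanterns on the desk away: lift each one off its hook on the stand, stand it upright in a storage box of its own, and press the covers of all three boxes down until the catch clicks and holds them flush, also on a box that stays empty. There may be two or three lanterns; leave everything else on the desk where it is.

Things in the scene. Friction and masses are not known exactly. Their poses are not given: they have to be found in the camera images.
- lantern0: LED lantern hung on the stand (None if absent), 104 mm tall, 0.25 kg; origin: centre of underside, z up. Round body 56 mm across, 62 mm tall; above it a rigid steel handle from 62 to 104 mm: two upright legs and a top bar, 10 mm thick along x, 44 mm wide outside along y; the window under the bar is 26 mm wide, 32 mm high. Pinch the two legs from outside, along y, from above
- lantern1: LED lantern hung on the stand (None if absent), 104 mm tall, 0.25 kg; origin: centre of underside, z up. Round body 56 mm across, 62 mm tall; above it a rigid steel handle from 62 to 104 mm: two upright legs and a top bar, 10 mm thick along x, 44 mm wide outside along y; the window under the bar is 26 mm wide, 32 mm high. Pinch the two legs from outside, along y, from above
- lantern2: LED lantern hung on the stand (None if absent), 104 mm tall, 0.25 kg; origin: centre of underside, z up. Round body 56 mm across, 62 mm tall; above it a rigid steel handle from 62 to 104 mm: two upright legs and a top bar, 10 mm thick along x, 44 mm wide outside along y; the window under the bar is 26 mm wide, 32 mm high. Pinch the two legs from outside, along y, from above
- stand: oak stand, fixed; origin on the desk under the row of hooks; front (-x) towards the robot. Beam 65 mm behind the origin, top 165 mm high; from it three 8 mm steel rods (at y -108, 0, 108 mm) run level to -x at 150 mm height and end 34 mm in front of the origin in a tip turned up 10 mm. A lantern's bar rests on the rod: raise it 17 mm, then draw it out along the stand's -x by 65 mm or more
- box0: dark wooden box standing loose on the desk (1.3 kg), 116 x 116 mm outside, 115 mm tall, 106 mm square inside, walls and floor 5 mm; origin under its centre, front (brass catch) to its -x, hinge along its +x rim. Inside, four cork rails 29 mm high slope like a funnel and centre a lantern's foot. A lantern in it has its underside 5 mm above the box's underside
- cover0 (a joint): hinged cover of box0, rad: 0 = shut flush on the rim, about 1.6 = upright, open (as at the start). A light spring lifts it unless it is caught; pressing its front edge down with about 6 N makes the brass catch click past (between 0.12 and 0.05 rad) and hold it near 0
- cover0_hinge (a point): middle of the hinge line of cover0, on the far rim of the box, 115 mm above the desk
- cover0_front (a point): point on the outer face of cover0 near the middle of its free front edge, 110 mm from the hinge: the place to press. The cover is 126 mm long from hinge to edge, 116 mm wide, 8 mm thick
- box1: dark wooden box standing loose on the desk (1.3 kg), 116 x 116 mm outside, 115 mm tall, 106 mm square inside, walls and floor 5 mm; origin under its centre, front (brass catch) to its -x, hinge along its +x rim. Inside, four cork rails 29 mm high slope like a funnel and centre a lantern's foot. A lantern in it has its underside 5 mm above the box's underside
- cover1 (a joint): hinged cover of box1, rad: 0 = shut flush on the rim, about 1.6 = upright, open (as at the start). A light spring lifts it unless it is caught; pressing its front edge down with about 6 N makes the brass catch click past (between 0.12 and 0.05 rad) and hold it near 0
- cover1_hinge (a point): middle of the hinge line of cover1, on the far rim of the box, 115 mm above the desk
- cover1_front (a point): point on the outer face of cover1 near the middle of its free front edge, 110 mm from the hinge: the place to press. The cover is 126 mm long from hinge to edge, 116 mm wide, 8 mm thick
- box2: dark wooden box standing loose on the desk (1.3 kg), 116 x 116 mm outside, 115 mm tall, 106 mm square inside, walls and floor 5 mm; origin under its centre, front (brass catch) to its -x, hinge along its +x rim. Inside, four cork rails 29 mm high slope like a funnel and centre a lantern's foot. A lantern in it has its underside 5 mm above the box's underside
- cover2 (a joint): hinged cover of box2, rad: 0 = shut flush on the rim, about 1.6 = upright, open (as at the start). A light spring lifts it unless it is caught; pressing its front edge down with about 6 N makes the brass catch click past (between 0.12 and 0.05 rad) and hold it near 0
- cover2_hinge (a point): middle of the hinge line of cover2, on the far rim of the box, 115 mm above the desk
- cover2_front (a point): point on the outer face of cover2 near the middle of its free front edge, 110 mm from the hinge: the place to press. The cover is 126 mm long from hinge to edge, 116 mm wide, 8 mm thick
- mug: ceramic mug, 80 mm wide, 90 mm tall, origin under its centre (not part of the job)
- pen_pot: empty steel pen pot, 72 mm wide, 95 mm tall, origin under its centre (not part of the job)
- book: closed green book lying flat, 180 x 120 x 30 mm, origin under its centre (not part of the job)
- paperweight: glass paperweight, 76 mm wide, 42 mm tall, origin under its centre (not part of the job)
- stapler: black stapler, 140 x 36 x 46 mm, origin under its centre (not part of the job)
- glasses_case: black spectacle case, 160 x 60 x 35 mm, origin under its centre (not part of the job)
Things that resemble listed ones, but are neither listed nor needed, are in the scene too. What is shaped like the box0 but pink is not meant.

How it is judged:
By the outcome, as a careful person would: the job done as asked, in the order asked, and still so for the second after the job is handed in, with the robot touching nothing.
Of lantern0, lantern1, lantern2 only 2 to 3 are there at a start; the rules pass over those that are not, and their reading is None.
At some moment in a run one of box0, box1, box2 may be knocked a few centimetres aside while the robot is not near it.
It also fails if it takes over 208 s, if anything falls off the work surface, if the arm or the gripper's body presses on something with over 40 N, if the wrist force passes 120 N, or if a joint passes its speed limit or range.

ROBOT

A 6-joint arm with a two-finger parallel gripper is mounted at the origin on the work surface. World frame = base frame: x ahead of the robot, y to its left, z up, the work surface at z = 0. Lengths are in mm, angles in degrees, forces in N, time in s.
With the tool pointing down it reaches from about 375 to 825 mm from the base axis. Payload 5.5 kg.
Tool frame: the origin (TCP) lies on the front face of the gripper's body, between the roots of the fingers; the fingertips stand 73 mm ahead of it and the grasp point (between the pads) lies ctrl.tcp_to_grasp ahead of it (ctrl.tcp_to_grasp is the distance from the TCP to the grasp point, in mm); z points along the fingers, y is the line along which they close (so a half turn about z gives the same grasp; the last joint's range is limited). The gripper opens to 85 mm and grips with 20 to 120 N. Pads are 22 mm wide; open, the fingers measure 114 mm over their backs; the gripper's body (76 mm by 85 mm) begins 54 mm behind the grasp point. The pads swing forward as they close: fully open they stand 13 mm farther back than shut.
Start: joints at [-76.547, 17.962, -2.699, 69.339, 0, 90], TCP at [139.586, -583.533, 303.899] pointing down, gripper open.
Joint ranges: [-152.73, 152.73], [-39.44, 99.34], [-58.76, 71.6], [-118.89, 123.64], [-81.53, 83.1], [-180, 180]. Speed limits (degrees/s): [136.94, 136.94, 172.46, 180, 180, 180].

INTERFACE

Orientations are given as [roll, pitch, yaw] about the fixed x, y, z axes, in that order (R = Rz(yaw) Ry(pitch) Rx(roll)).
In Python, from station import ctrl, eyes gives the robot as it stands. The module is installed in compiled form; this text tells all that it offers.
- The arm moves only by the tool play_rows, never from a script. Its argument "targets" is a list of rows, each a list of 6 numbers: the shift along the tool's x, y, z in mm, then the turn, a rotation vector about the tool's x, y, z in rad. A call has 1 to 20 rows; each row shifts and turns the commanded pose from where the row before left it, along the tool's axes as they then stand; what a row does not reach is not made up. A row lasts 1/12 s, in which the tool goes at most 41.7 mm and 7.16 degrees, less where a joint would pass 70% of its speed; a pose out of reach is approached as far as the arm can. A call is refused whole if a number of a shift passes 41.7 or a number of a turn 0.125, either way. A call with a gripper value outside its range is refused whole. "claw" is the opening, from 0 (shut) to 1 (fully open), set as the call begins (left out, the last holds). The fingers move at their own pace and stop on an object; "grip_force" is the grip in N (left out, the last holds). Time passes only in rows, so rows that do not move let the fingers close. It gives the time, the measured TCP pose, the force, the opening and the grip force at its end, in the units of the state.
- ctrl.get_obs(): the state, without advancing time (a new reading comes with each control period).
- eyes.read_camera(name): name is "scene" or "top" or "wrist"; returns the picture (384x512x3 uint8, blue, green, red); there is no depth.
- eyes.calibration(name): a dict with "K" (3x3 intrinsics, pixels), "origin" and "rotation" of the camera in the world. Camera axes: x right, y up, looking along -z (the intrinsics and any distortion apply to the point x, -y, -z); pixel columns grow to the right and rows downward; lengths in mm; the calibration is good to about 2 mm. A picture is of the moment at which its call begins: read the wrist's pose just before it. calibration takes no time and is no camera call; for the wrist camera it gives the pose at the moment of the call.
- ctrl.hand_in(): hands the job in; it is judged then, once.
The state is a dict: "clock": time; "qpos": joint angles; "qd": joint speeds; "joint_efforts": joint torques, N m; "position": TCP position; "ee_rot": TCP orientation; "wrist_force": force on the tool from outside, world axes, zero at the start; "ft_torque": the same for the moment, N m; "opening": finger opening in mm; "grip_force": force on a finger pad.
Only numpy, scipy, OpenCV 4.12 (cv2) and the standard library are available. Lean on these libraries where they do the work, as an engineer would, in place of code of your own. Each camera call takes 0.05 s, during which the arm holds its last target. There are 200 camera calls.

## Working session

There is one attempt and no reset: what is moved stays moved. The work goes in short steps, Python scripts to look and compute and a tool call to move; the robot and the scene stay as the last step left them, time stands still between calls to the robot, and variables do not carry over. Pictures are saved under pics/ and viewed, at most 14 in all, crops included, and the job is handed in when it is done.

Besides the shell and the picture viewer there is one more tool, called after "Request:" in YAML: its name, and indented under it one key for each argument. play_rows: Moves the arm, as the interface text tells. Its arguments: {"type":"object","properties":{"targets":{"type":"array","items":{"type":"array","items":{"type":"number"}}},"claw":{"type":"number"},"grip_force":{"type":"number"}},"required":["targets"]}

```bash
mkdir -p pics
python3 - <<'E'
from station import ctrl, eyes
import cv2
o=ctrl.get_obs(); print(o, ctrl.tcp_to_grasp)
for n in ("scene","top"):
    cv2.imwrite(f"pics/{n}0.png",eyes.read_camera(n)); c=eyes.calibration(n); print(n,c)
E
```

```text
{'clock': 0.0, 'qpos': array([-7.65461417e+01,  1.80041366e+01, -2.75468965e+00,  6.93384318e+01,
        9.08586637e-04,  9.00003514e+01]), 'qd': array([ 0.02078983, -0.07214066, -0.05716033,  0.02962693,  0.03656031,
       -0.05222215]), 'joint_efforts': array([-1.91457337e-03, -5.39596546e+01,  3.39743543e+01,  1.93617895e-02,
        7.52240067e-05,  3.52561884e-06]), 'position': array([ 139.49689704, -583.0971407 ,  303.03148429]), 'ee_rot': array([-1.79902742e+02, -9.07988758e-04,  1.34535053e+01]), 'wrist_force': array([-0.19800494, -0.47319308, -0.48678193]), 'ft_torque': array([-0.01843488, -0.02491376, -0.00444213]), 'grip_force': 0.0, 'opening': 85.08168664938178} 53.900000000000006
scene {'K': array([[365.12519794,   0.        , 249.86146867],
       [  0.        , 365.12519794, 191.58309158],
       [  0.        ,   0.        ,   1.        ]]), 'origin': array([ 890.04078802, -668.52827748,  993.60812202]), 'rotation': array([37.67262314, -0.99535853, 33.75682133])}
top {'K': array([[422.77137548,   0.        , 255.285628  ],
       [  0.        , 422.77137548, 192.74885412],
       [  0.        ,   0.        ,   1.        ]]), 'origin': array([ 355.67671868,  -55.58270701, 1372.77159389]), 'rotation': array([  6.46721059,  -0.75659423, -89.75704209])}
```

View pics/scene0.png

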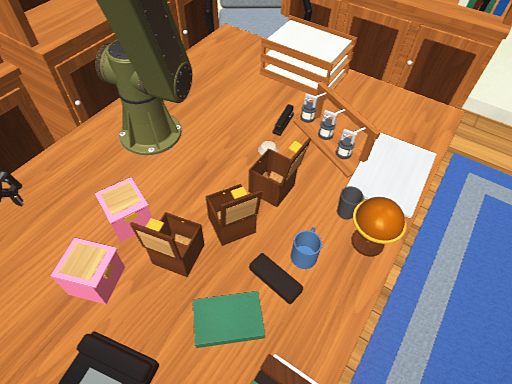

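View pics/top0.png

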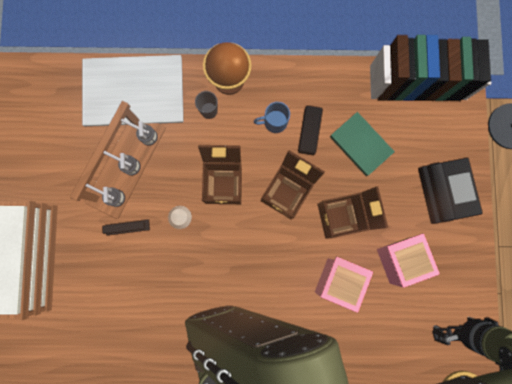

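Top view: the stand with three lanterns is around (120,160). The three dark boxes are at about (222,180), (292,190) and (352,215). The pink boxes at (346,285) and (412,260) are decoys. The dark boxes fit the description: dark wood, open covers. I'll confirm this in an enlarged crop.

```bash
cat > h.py <<'E'
import numpy as np, cv2
from scipy.spatial.transform import Rotation as R
from station import ctrl, eyes
def cast(name,px,z,c=None):
    c=c or eyes.calibration(name); K=c["K"]
    u=np.atleast_2d(np.array(px,float)); z=np.broadcast_to(z,len(u))
    d=np.c_[(u[:,0]-K[0,2])/K[0,0],-(u[:,1]-K[1,2])/K[1,1],-np.ones(len(u))]
    d=R.from_euler("xyz",c["rotation"],degrees=True).apply(d)
    return c["origin"]+d*((z-c["origin"][2])/d[:,2])[:,None]
def proj(name,P,c=None):
    c=c or eyes.calibration(name); K=c["K"]
    p=R.from_euler("xyz",c["rotation"],degrees=True).inv().apply(np.atleast_2d(P)-c["origin"])
    return np.c_[K[0,2]+K[0,0]*p[:,0]/-p[:,2], K[1,2]-K[1,1]*p[:,1]/-p[:,2]]
E
python3 - <<'E'
from h import *
t=cv2.imread("pics/top0.png")
cv2.imwrite("pics/boxes.png",cv2.resize(t[130:250,190:400],None,fx=3.8,fy=3.8,interpolation=cv2.INTER_CUBIC))
cv2.imwrite("pics/stand.png",cv2.resize(t[95:225,65:190],None,fx=4.6,fy=4.6,interpolation=cv2.INTER_CUBIC))
s=cv2.imread("pics/scene0.png")
# sanity: base centre
print(proj("scene",[[0,0,0]]),proj("top",[[0,0,0],[500,0,0]]))
E
```

```text
[[150.90828619 133.04928833]] [[231.25353038 354.9703529 ]
 [232.88484418 196.08588921]]
```

View pics/boxes.png

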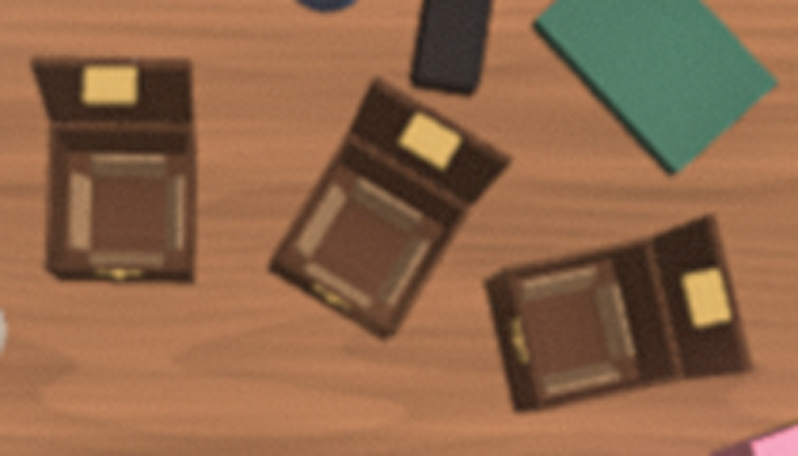

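View pics/stand.png

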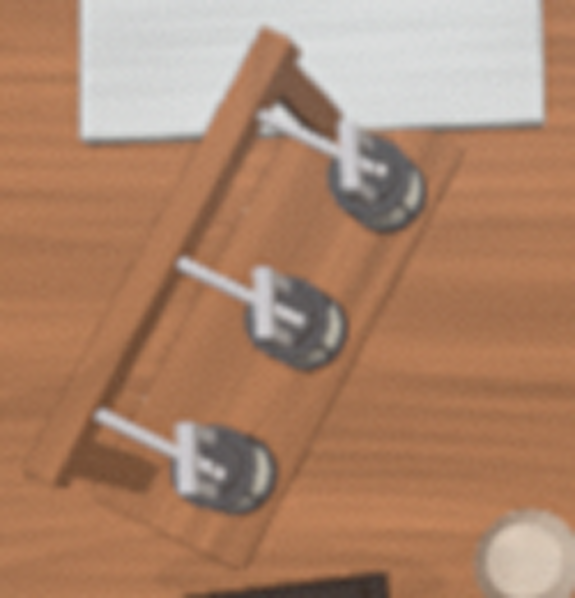

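Run:
```python
from h import *
np.set_printoptions(precision=1,suppress=True)
S=lambda p:np.array(p)/4.6+[65,95]-.4
B=lambda p:np.array(p)/3.8+[190,130]-.4
print("rod bases",cast("top",S([[265,115],[180,262],[97,412]]),150))
print("tips",cast("top",S([[380,170],[303,320],[222,472]]),160))
print("bars",cast("top",S([[348,155],[263,302],[187,460]]),164))
print("bar ends",cast("top",S([[347,120],[350,190],[262,267],[264,336],[184,424],[190,494]]),164))
# boxes rims: hingeL,hingeR,frontR,frontL at z115
for q in ([[52,124],[196,126],[193,268],[50,265]],[[346,148],[466,208],[388,325],[272,265]],[[652,240],[680,378],[522,405],[488,282]]):
    P=cast("top",B(q),115)[:,:2]; print("box",P.tolist(),P.mean(0), [np.linalg.norm(P[i]-P[i-1]) for i in range(4)])
    f=(P[0]+P[1]-P[2]-P[3]); print("yaw",np.degrees(np.arctan2(f[1],f[0])))
```

```text
rod bases [[709.8 323.3 150. ]
 [613.3 373.4 150. ]
 [516.6 421.2 150. ]]
tips [[671.6 245.9 160. ]
 [574.5 291.1 160. ]
 [478.  337.9 160. ]]
bars [[680.1 265.5 164. ]
 [585.1 315.4 164. ]
 [485.  358.6 164. ]]
bar ends [[702.9 266.9 164. ]
 [657.4 263.4 164. ]
 [607.5 316.9 164. ]
 [563.5 313.9 164. ]
 [507.5 361.4 164. ]
 [463.8 355.8 164. ]]
box [[590.005622962229, 85.55411477586318], [589.1604692580371, -28.63447937618268], [475.90094407105033, -27.18283245087129], [477.64931484120484, 85.09165379670083]] [533.2  28.7] [np.float64(112.35725986665827), np.float64(114.19172176302604), np.float64(113.26882768165942), np.float64(112.28809849002782)]
yaw -0.2512049614729542
box [[572.2403546461738, -147.7977224812894], [524.7693315393277, -242.7025422415133], [431.8476044813291, -180.40743936591832], [478.61352746779727, -89.29212459345095]] [ 501.9 -165. ] [np.float64(110.40329592771695), np.float64(106.11513958211289), np.float64(111.87102932270784), np.float64(102.41607363525553)]
yaw -32.92533170991832
box [[500.1322537339872, -389.75368220034494], [391.4745441083299, -409.1390395664231], [369.8941981009703, -284.8012369206149], [466.1093986052587, -259.40958788788055]] [ 431.9 -335.8] [np.float64(134.7113120463425), np.float64(110.3734113874543), np.float64(126.19667388875712), np.float64(99.5092993075621)]
yaw -77.68420158491753
```

Request:
play_rows:
  targets:
    - [0, 0, -25, 0, 0, 0]
    - [0, 0, -25, 0, 0, 0]
    - [31.6, -21, 0, 0, 0, 0]
    - [31.6, -21, 0, 0, 0, 0]
    - [31.6, -21, 0, 0, 0, 0]
    - [31.6, -21, 0, 0, 0, 0]
    - [31.6, -21, 0, 0, 0, 0]
    - [31.6, -21, 0, 0, 0, 0]
    - [31.6, -21, 0, 0, 0, 0]
    - [31.6, -21, 0, 0, 0, 0]
    - [31.6, -21, 0, 0, 0, 0]
    - [31.6, -21, 0, 0, 0, 0]
    - [31.6, -21, 0, 0, 0, 0]
    - [31.6, -21, 0, 0, 0, 0]
    - [0, 0, 0, 0, 0, -0.12]
    - [0, 0, 0, 0, 0, -0.12]
    - [0, 0, 0, 0, 0, -0.12]
    - [0, 0, 0, 0, 0, -0.12]
    - [0, 0, 0, 0, 0, -0.12]
    - [0, 0, 0, 0, 0, -0.12]
  claw: 1

```text
clock: 1.77
position: [449.6, -250.0, 353.5]
ee_rot: [-179.9, 0.0, 55.1]
wrist_force: [-0.4, 0.6, 0.2]
opening: 85.3
grip_force: 0.0
```

Request:
play_rows:
  targets:
    - [0, 0, 0, 0, 0, -0.113]
    - [0, 0, 0, 0, 0, -0.113]
    - [0, 0, 0, 0, 0, -0.113]
    - [0, 0, 0, 0, 0, -0.113]
    - [0, 0, 0, 0, 0, -0.113]
    - [0, 0, 0, 0, 0, -0.113]
    - [37.1, 9.5, 0, 0, 0, 0]
    - [37.1, 9.5, 0, 0, 0, 0]
    - [37.1, 9.5, 0, 0, 0, 0]
    - [37.1, 9.5, 0, 0, 0, 0]
    - [37.1, 9.5, 0, 0, 0, 0]
    - [37.1, 9.5, 0, 0, 0, 0]
    - [37.1, 9.5, 0, 0, 0, 0]
    - [37.1, 9.5, 0, 0, 0, 0]
    - [37.1, 9.5, 0, 0, 0, 0]
    - [37.1, 9.5, 0, 0, 0, 0]
    - [37.1, 9.5, 0, 0, 0, 0]
    - [37.1, 9.5, 0, 0, 0, 0]
    - [37.1, 9.5, 0, 0, 0, 0]
    - [0, 0, 0, 0, 0, 0]

```text
clock: 3.43
position: [543.5, 244.6, 352.6]
ee_rot: [-180.0, -0.1, 93.9]
wrist_force: [-0.8, -0.6, -0.4]
opening: 85.5
grip_force: 0.0
```

Run:
```python
from h import *
np.set_printoptions(precision=1,suppress=True)
o=ctrl.get_obs(); c=eyes.calibration("wrist"); print(o["position"],o["ee_rot"],o["qpos"],c)
cv2.imwrite("pics/w0.png",eyes.read_camera("wrist"))
```

```text
[543.5 244.6 352.6] [-180.    -0.1   93.9] [ 24.2  16.8   2.   75.2   0.1 110.3] {'K': array([[330.5,   0. , 259.9],
       [  0. , 330.5, 190.8],
       [  0. ,   0. ,   1. ]]), 'origin': array([538.5, 315.8, 421.8]), 'rotation': array([-16.4,   0. ,   3.9])}
```

View pics/w0.png

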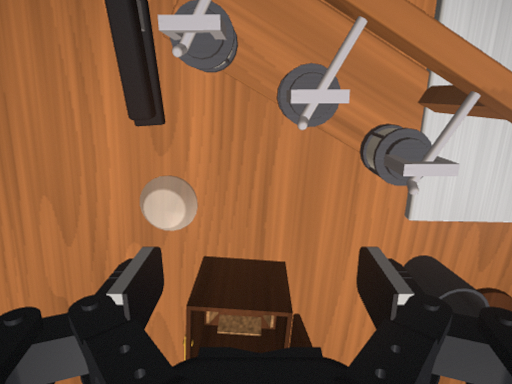

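The wrist view shows three light bars at (190,22), (320,97) and (428,168), each skewed about 30° to its rod. The paperweight is at (170,203) and the back of box0 is at (240,300).

```bash
cat >> h.py <<'E'
def bars(img,rois,z=164):
    """bar top: bright grey mask, opened along columns to drop rod; rect corners -> world"""
    out=[]
    h=cv2.cvtColor(img,cv2.COLOR_BGR2HSV)
    for (x0,y0,x1,y1) in rois:
        m=((h[...,1]<45)&(h[...,2]>150)).astype(np.uint8)*255
        k=np.zeros_like(m); k[y0:y1,x0:x1]=m[y0:y1,x0:x1]
        k=cv2.morphologyEx(k,cv2.MORPH_OPEN,np.ones((3,25),np.uint8))
        n,l,s,ce=cv2.connectedComponentsWithStats(k)
        i=1+np.argmax(s[1:,4]); ys,xs=np.nonzero(l==i)
        out.append((cv2.minAreaRect(np.c_[xs,ys].astype(np.float32)),s[i]))
    return out
E
python3 - <<'E'
from h import *
np.set_printoptions(precision=1,suppress=True)
c=eyes.calibration("wrist"); im=cv2.imread("pics/w0.png")
for r,s in bars(im,[(150,5,235,45),(280,80,360,112),(375,150,470,185)]):
    b=cv2.boxPoints(r); P=cast("wrist",b,164,c); o=np.argsort(b[:,0]); d=P[o[2:]].mean(0)-P[o[:2]].mean(0)
    print(r,P.mean(0),np.linalg.norm(d[:2]),np.degrees(np.arctan2(d[1],d[0])), s)
# rod lines at z150: base side & tip
print(cast("wrist",[[206,2],[179,50],[362,22],[304,124],[474,98],[414,186]],[150,160,150,160,150,160],c))
E
```

```text
((188.49998474121094, 22.5), (60.99999237060547, 14.999998092651367), 0.0) [484.4 357.  164. ] 43.10482512527219 3.8024442475004223 [158  15  62  16 984]
((319.5, 95.5), (13.0, 57.0), 90.0) [582.6 313.9 164. ] 42.683514109509524 3.813687818162563 [291  89  58  14 784]
((436.5, 174.0), (20.0, 65.0), 90.0) [683.2 260.1 164. ] 52.025027660765694 3.8274266009970166 [ 404  164   66   21 1289]
[[494.2 374.  150. ]
 [476.7 339.  160. ]
 [610.3 368.4 150. ]
 [573.7 292.  160. ]
 [707.1 320.2 150. ]
 [669.2 248.1 160. ]]
```

Request:
play_rows:
  targets:
    - [29.2, -12.8, 0, 0, 0, 0]
    - [29.2, -12.8, 0, 0, 0, 0]
    - [29.2, -12.8, 0, 0, 0, 0]
    - [29.2, -12.8, 0, 0, 0, 0]
    - [0, 0, 0, 0, 0, 0]
    - [0, 0, 25, 0, 0, 0]
    - [0, 0, 25, 0, 0, 0]
    - [0, 0, 25, 0, 0, 0]
    - [0, 0, 25, 0, 0, 0]
    - [0, 0, 18, 0, 0, 0]
    - [0, 0, 18, 0, 0, 0]
    - [0, 0, 17, 0, 0, 0]
    - [0, 0, 0, 0, 0, 0]
    - [0, 0, 0, 0, 0, 0]

```text
clock: 4.65
position: [484.4, 350.6, 200.2]
ee_rot: [-179.9, 0.1, 93.5]
wrist_force: [0.1, -0.4, 0.6]
opening: 85.0
grip_force: 0.0
```

Request:
play_rows:
  targets:
    - [0, 0, 0, 0, 0, 0]
    - [0, 0, 0, 0, 0, 0]
    - [0, 0, 0, 0, 0, 0]
    - [0, 0, 0, 0, 0, 0]
    - [0, 0, 0, 0, 0, 0]
    - [0, 0, 0, 0, 0, 0]
    - [0, 0, 0, 0, 0, 0]
    - [0, 0, 0, 0, 0, 0]
    - [0, 0, 0, 0, 0, 0]
    - [0, 0, 0, 0, 0, 0]
  claw: 0
  grip_force: 50

```text
clock: 5.48
position: [485.3, 352.5, 202.2]
ee_rot: [179.9, -0.0, 93.6]
wrist_force: [-0.8, -1.1, 5.5]
opening: 42.7
grip_force: 50.1
```

Request:
play_rows:
  targets:
    - [0, 0, -6, 0, 0, 0]
    - [0, 0, -6, 0, 0, 0]
    - [0, 0, -6, 0, 0, 0]
    - [0, 0, 0, 0, 0, 0]
    - [0, 0, 0, 0, 0, 0]
    - [0, 0, 0, 0, 0, 0]

```text
clock: 5.98
position: [484.7, 352.2, 218.7]
ee_rot: [-180.0, 0.0, 93.6]
wrist_force: [-0.4, 0.4, -2.7]
opening: 43.2
grip_force: 51.0
```

Request:
play_rows:
  targets:
    - [-14, -8, 0, 0, 0, 0]
    - [-14, -8, 0, 0, 0, 0]
    - [-14, -8, 0, 0, 0, 0]
    - [-14, -8, 0, 0, 0, 0]
    - [-14, -8, 0, 0, 0, 0]
    - [-14, -8, 0, 0, 0, 0]
    - [0, 0, 0, 0, 0, 0]
    - [0, 0, -30, 0, 0, 0]
    - [0, 0, -30, 0, 0, 0]
    - [0, 0, -30, 0, 0, 0]
    - [0, 0, 0, 0, 0, 0]

```text
clock: 6.9
position: [444.5, 267.1, 314.7]
ee_rot: [179.5, -0.2, 93.6]
wrist_force: [1.4, 1.2, -1.0]
opening: 42.8
grip_force: 52.1
```

Run:
```python
from h import *
o=ctrl.get_obs(); print(o["position"],o["wrist_force"])
a=eyes.read_camera("top");cv2.imwrite("pics/top1.png",a)
w=eyes.read_camera("wrist")
cv2.imwrite("pics/c1.png",np.hstack([cv2.resize(a[90:250,60:400],(400,188)),cv2.resize(w,(251,188))]))
```

```text
[444.50839427 267.12164668 314.72416067] [ 1.38496233  1.21209954 -1.01249223]
```

View pics/c1.png

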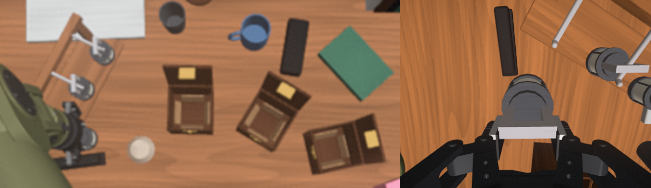

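Request:
play_rows:
  targets:
    - [-27.4, 7.9, 0, 0, 0, 0]
    - [-27.4, 7.9, 0, 0, 0, 0]
    - [-27.4, 7.9, 0, 0, 0, 0]
    - [-27.4, 7.9, 0, 0, 0, 0]
    - [-27.4, 7.9, 0, 0, 0, 0]
    - [-27.4, 7.9, 0, 0, 0, 0]
    - [-27.4, 7.9, 0, 0, 0, 0]
    - [-27.4, 7.9, 0, 0, 0, 0]
    - [-27.4, 7.9, 0, 0, 0, 0]
    - [0, 0, 0, 0, 0, 0]
    - [0, 0, 0, 0, 0, 0]
    - [0, 0, 0, 0, 0, 0]
    - [0, 0, 20, 0, 0, 0]
    - [0, 0, 20, 0, 0, 0]
    - [0, 0, 0, 0, 0, 0]
    - [0, 0, 0, 0, 0, 0]

```text
clock: 8.33
position: [527.0, 24.6, 267.8]
ee_rot: [-179.8, -0.0, 93.6]
wrist_force: [-0.1, 1.0, -2.0]
opening: 42.7
grip_force: 52.0
```

Run:
```python
from h import *
o=ctrl.get_obs(); print(o["position"],o["wrist_force"])
cv2.imwrite("pics/w2.png",eyes.read_camera("wrist"))
```

```text
[527.0098605   24.64038337 267.76809444] [-0.07805518  1.03670152 -1.96246382]
```

View pics/w2.png

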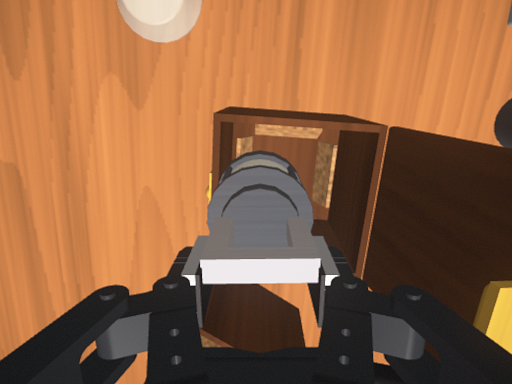

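Run:
```python
from h import *
np.set_printoptions(precision=1,suppress=True)
print(cast("wrist",[[214,111],[385,126]],115)); print(cast("wrist",[[256,132],[322,136]],34)); print(cast("wrist",[[200,270],[319,270]],267.8-142+104), ctrl.get_obs()["position"])
```

```text
[[493.7  82.3 115. ]
 [607.4  79.8 115. ]]
[[521.6  61.2  34. ]
 [582.   61.4  34. ]]
[[505.1  32.  229.8]
 [548.7  34.8 229.8]] [527.9  24.5 268.9]
```

Run:
```python
from h import *
a=eyes.read_camera("top");cv2.imwrite("pics/top2.png",a)
s=eyes.read_camera("scene");cv2.imwrite("pics/scene2.png",s)
t0=cv2.imread("pics/top0.png");t1=cv2.imread("pics/top1.png")
f=lambda x:cv2.resize(x[130:250,190:400],None,fx=1.9,fy=1.9,interpolation=cv2.INTER_CUBIC)
cv2.imwrite("pics/c2.png",np.vstack([np.hstack([f(t0),f(t1)]),np.hstack([f(a),cv2.resize(s[100:292,120:456],(399,228))])]))
```

```text
(no output)
```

View pics/c2.png

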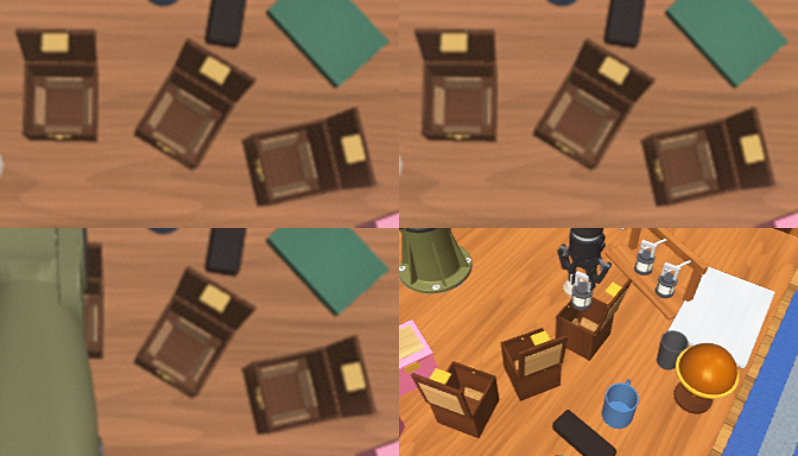

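Box0 has been knocked about 18 mm in +x and 6 mm in -y. The wrist view puts its far rim corners at (214,111) and (385,126), so its new centre is about (549,23). I'll correct for that and lower.

Request:
play_rows:
  targets:
    - [-4.4, 10.3, 0, 0, 0, 0]
    - [-4.4, 10.3, 0, 0, 0, 0]
    - [0, 0, 0, 0, 0, 0]
    - [0, 0, 0, 0, 0, 0]
    - [0, 0, 20, 0, 0, 0]
    - [0, 0, 20, 0, 0, 0]
    - [0, 0, 20, 0, 0, 0]
    - [0, 0, 15, 0, 0, 0]
    - [0, 0, 10, 0, 0, 0]
    - [0, 0, 10, 0, 0, 0]
    - [0, 0, 10, 0, 0, 0]
    - [0, 0, 0, 0, 0, 0]
    - [0, 0, 0, 0, 0, 0]

```text
clock: 9.57
position: [549.4, 16.1, 163.7]
ee_rot: [-180.0, -0.0, 93.5]
wrist_force: [0.7, -0.3, -2.2]
opening: 43.1
grip_force: 54.5
```

Request:
play_rows:
  targets:
    - [0, 0, 5, 0, 0, 0]
    - [0, 0, 4, 0, 0, 0]
    - [0, 0, 3, 0, 0, 0]
    - [0, 0, 2, 0, 0, 0]
    - [0, 0, 0, 0, 0, 0]
    - [0, 0, 0, 0, 0, 0]

```text
clock: 10.07
position: [549.4, 16.2, 149.9]
ee_rot: [-180.0, 0.0, 93.6]
wrist_force: [0.7, -0.3, -2.0]
opening: 43.0
grip_force: 54.5
```

Request:
play_rows:
  targets:
    - [0, 0, 1.5, 0, 0, 0]
    - [0, 0, 1, 0, 0, 0]
    - [0, 0, 0, 0, 0, 0]
    - [0, 0, 0, 0, 0, 0]

```text
clock: 10.4
position: [549.4, 16.1, 147.5]
ee_rot: [180.0, 0.0, 93.6]
wrist_force: [-1.2, -0.3, 1.3]
opening: 43.0
grip_force: 54.8
```

Request:
play_rows:
  targets:
    - [0, 0, 0, 0, 0, 0]
    - [0, 0, 0, 0, 0, 0]
    - [0, 0, 0, 0, 0, 0]
    - [0, 0, 0, 0, 0, 0]
    - [0, 0, 0, 0, 0, 0]
    - [0, 0, -15, 0, 0, 0]
    - [0, 0, -20, 0, 0, 0]
    - [0, 0, -30, 0, 0, 0]
    - [0, 0, -35, 0, 0, 0]
    - [0, 0, -35, 0, 0, 0]
    - [0, 0, -35, 0, 0, 0]
    - [0, 0, -30, 0, 0, 0]
    - [0, 0, 0, 0, 0, 0]
  claw: 0.7

```text
clock: 11.48
position: [551.4, 16.2, 351.9]
ee_rot: [179.6, 0.0, 93.6]
wrist_force: [2.7, 0.3, -10.7]
opening: 60.1
grip_force: 0.0
```

Run:
```python
from h import *
np.set_printoptions(precision=1,suppress=True)
o=ctrl.get_obs(); print(o["position"],o["wrist_force"],o["opening"],eyes.calibration("wrist"))
w=eyes.read_camera("wrist");cv2.imwrite("pics/w3.png",w)
```

```text
[551.4  16.2 351.9] [  2.7   0.3 -10.7] 60.069243403849605 {'K': array([[330.5,   0. , 259.9],
       [  0. , 330.5, 190.8],
       [  0. ,   0. ,   1. ]]), 'origin': array([546.2,  87.5, 420.9]), 'rotation': array([-16.6,  -0.4,   3.6])}
```

View pics/w3.png

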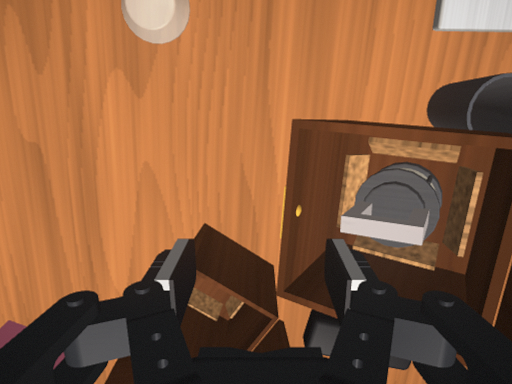

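Run:
```python
from h import *
np.set_printoptions(precision=1,suppress=True)
s=eyes.read_camera("scene");a=eyes.read_camera("top"); cv2.imwrite("pics/top3.png",a)
cv2.imwrite("pics/c3.png",np.hstack([cv2.resize(s[60:260,170:400],None,fx=2.2,fy=2.2,interpolation=cv2.INTER_CUBIC),cv2.resize(a[110:270,170:330],(440,440))])[:, :800])
o=ctrl.get_obs(); print(o["position"],o["wrist_force"],o["ft_torque"],o["opening"])
```

```text
[548.4  16.1 343.9] [  2.8  -0.4 -17.7] [-0.1  0.7 -0. ] 59.827589073892995
```

View pics/c3.png

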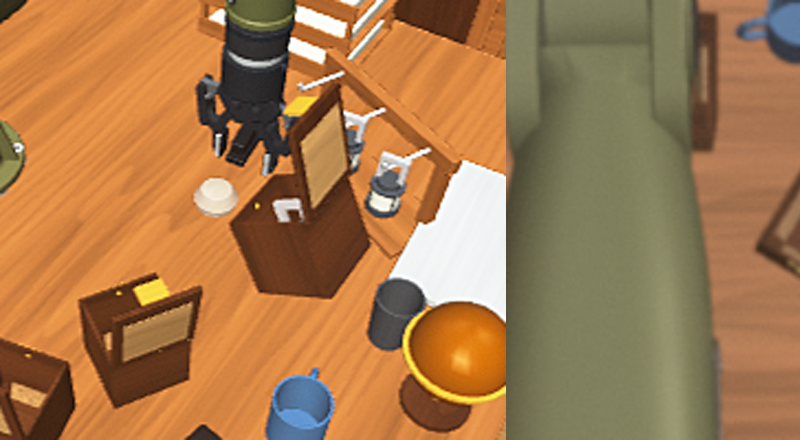

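The box's cover, with the yellow pad on its inner face, caught on the finger linkage and the box is hanging from the gripper. I'll lower it straight back, slowly.

Request:
play_rows:
  targets:
    - [0, 0, 10, 0, 0, 0]
    - [0, 0, 11, 0, 0, 0]
    - [0, 0, 11, 0, 0, 0]
    - [0, 0, 11, 0, 0, 0]
    - [0, 0, 11, 0, 0, 0]
    - [0, 0, 11, 0, 0, 0]
    - [0, 0, 11, 0, 0, 0]
    - [0, 0, 11, 0, 0, 0]
    - [0, 0, 11, 0, 0, 0]
    - [0, 0, 11, 0, 0, 0]
    - [0, 0, 11, 0, 0, 0]
    - [0, 0, 10, 0, 0, 0]
    - [0, 0, 10, 0, 0, 0]
    - [0, 0, 5, 0, 0, 0]
    - [0, 0, 0, 0, 0, 0]
    - [0, 0, 0, 0, 0, 0]

```text
clock: 12.97
position: [550.3, 16.2, 203.6]
ee_rot: [179.9, 0.0, 93.6]
wrist_force: [0.2, -0.3, 0.8]
opening: 59.7
grip_force: 0.0
```

Run:
```python
from h import *
np.set_printoptions(precision=1,suppress=True)
s=eyes.read_camera("scene");a=eyes.read_camera("wrist")
cv2.imwrite("pics/c4.png",np.hstack([cv2.resize(s[90:220,200:340],None,fx=2.6,fy=2.6,interpolation=cv2.INTER_CUBIC),cv2.resize(a,(434,338))]))
o=ctrl.get_obs(); print(o["position"],o["wrist_force"],o["ft_torque"],o["opening"])
```

```text
[550.3  16.2 203.7] [-0.1  0.1  0.2] [ 0. -0. -0.] 59.66832216323543
```

View pics/c4.png

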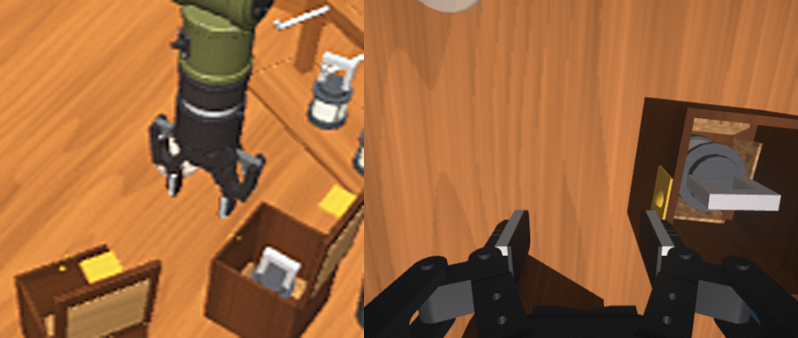

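Request:
play_rows:
  targets:
    - [0, -20, 0, 0, 0, 0]
    - [0, -20, 0, 0, 0, 0]
    - [0, 0, -30, 0, 0, 0]
    - [0, 0, -30, 0, 0, 0]
    - [0, 0, -30, 0, 0, 0]
    - [0, 0, -30, 0, 0, 0]
    - [0, 0, -30, 0, 0, 0]
    - [29.1, 9.1, 0, 0, 0, 0]
    - [29.1, 9.1, 0, 0, 0, 0]
    - [29.1, 9.1, 0, 0, 0, 0]
    - [29.1, 9.1, 0, 0, 0, 0]
    - [29.1, 9.1, 0, 0, 0, 0]
    - [29.1, 9.1, 0, 0, 0, 0]
    - [29.1, 9.1, 0, 0, 0, 0]
    - [29.1, 9.1, 0, 0, 0, 0]
    - [29.1, 9.1, 0, 0, 0, 0]
    - [29.1, 9.1, 0, 0, 0, 0]
    - [0, 0, 0, 0, 0, 0]
    - [0, 0, 0, 0, 0, 0]
  claw: 1

```text
clock: 14.65
position: [582.4, 311.4, 352.5]
ee_rot: [180.0, -0.0, 93.7]
wrist_force: [-0.7, -1.3, -0.1]
opening: 85.5
grip_force: 0.0
```

Run:
```python
from h import *
np.set_printoptions(precision=1,suppress=True)
a=eyes.read_camera("top"); cv2.imwrite("pics/top5.png",a)
cv2.imwrite("pics/c5.png",cv2.resize(a[85:250,150:400],None,fx=3.2,fy=3.2,interpolation=cv2.INTER_CUBIC))
w=eyes.read_camera("wrist"); cv2.imwrite("pics/w5.png",w); cv2.imwrite("pics/w5.png",w)
c=eyes.calibration("wrist"); print(proj("wrist",[[583,314,164],[680,264,164]],c))
o=ctrl.get_obs(); print(o["position"],o["ee_rot"])
```

```text
[[261.2 179.2]
 [370.9 242.5]]
[582.2 309.4 352.9] [180.    0.   93.6]
```

View pics/c5.png

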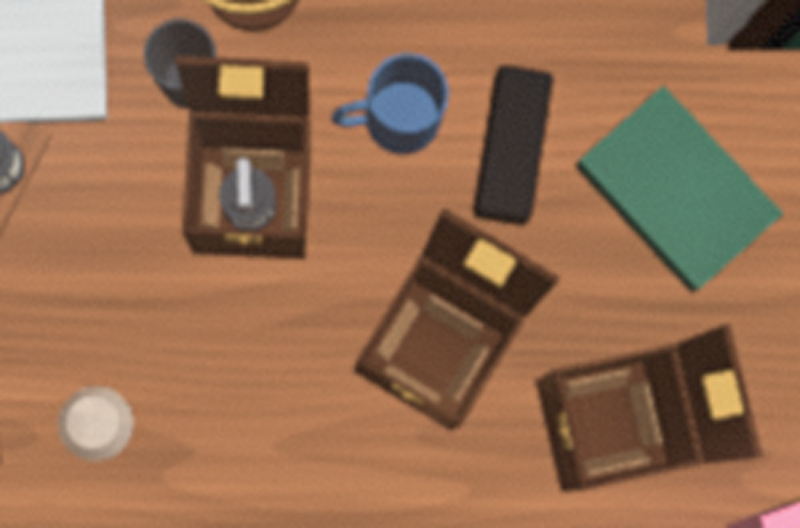

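Run:
```python
from h import *
np.set_printoptions(precision=1,suppress=True)
B=lambda p:np.array(p)/3.2+[150,85]-.35
for q in ([[192,115],[309,120],[304,237],[188,233]],[[420,258],[521,318],[455,418],[357,368]],[[672,347],[700,464],[563,488],[538,380]]):
    P=cast("top",B(q),115)[:,:2]; f=(P[0]+P[1]-P[2]-P[3])
    print(P.tolist(),P.mean(0),np.degrees(np.arctan2(f[1],f[0])), [np.linalg.norm(P[i]-P[i-1]) for i in range(4)])
# floor-rail centres at z 5..34: inner floor corners at z=5
print("floor0",cast("top",B([[249,190]]),5), "bar",cast("top",B([[245,180]]),110))
print("floor1",cast("top",B([[438,345]]),5),"floor2",cast("top",B([[612,420]]),5))
print("latch", cast("top",B([[242,239],[404,393],[564,433]]),108))
print("pen pot rim",cast("top",B([[180,50],[147,48],[213,45]]),95))
print("hinge-pad tops",cast("top",B([[180,60],[308,65]]),241))
im=cv2.imread("pics/w5.png"); c=eyes.calibration("wrist")
for r,s in bars(im,[(215,155,310,200),(330,220,425,262)]):
    b=cv2.boxPoints(r);P=cast("wrist",b,164,c);print(r,P.mean(0),s)
```

```text
[[718.9625896756579, 68.50396467350987], [714.9688266749718, -42.98202725811777], [601.6290597057865, -39.01717715734367], [604.7147156845963, 70.40052747779333]] [660.1  14.2] -1.4752997881652878 [np.float64(114.26361477718132), np.float64(111.5575032881455), np.float64(113.40909493048088), np.float64(109.46120481906658)]
[[582.253218241349, -148.57044771388257], [525.7193757389491, -243.40854175455667], [431.40634479260217, -180.79953134769247], [477.6735932595376, -89.39496379327035]] [ 504.3 -165.5] -31.479663860237455 [np.float64(120.16087490766266), np.float64(110.40987016274362), np.float64(113.20263243588211), np.float64(102.44731939153925)]
[[499.109201720762, -385.12113095416146], [389.7631238339449, -408.65444328954845], [367.0111473858226, -280.6537904258371], [467.3379105047493, -258.6873795348923]] [ 430.8 -333.3] -77.90489637183269 [np.float64(130.364521413927), np.float64(111.84981689169071), np.float64(130.00699814176255), np.float64(102.7033719278537)]
floor0 [[671.9  19.4   5. ]] bar [[657.3  17.6 110. ]]
floor1 [[ 512.3 -174.8    5. ]] floor2 [[ 436.8 -351.1    5. ]]
latch [[ 600.7   19.9  108. ]
 [ 455.  -133.7  108. ]
 [ 418.3 -283.6  108. ]]
pen pot rim [[789.6  83.2  95. ]
 [791.3 115.3  95. ]
 [794.9  51.2  95. ]]
hinge-pad tops [[731.1  67.2 241. ]
 [727.6 -43.1 241. ]]
((261.5, 176.5), (11.0, 53.0), 90.0) [583.1 316.2 164. ] [235 171  54  12 632]
((384.0, 240.5), (40.99999237060547, 79.99998474121094), 90.0) [690.9 266.2 164. ] [ 344  220   81   42 2032]
```

Request:
play_rows:
  targets:
    - [4, 0.8, 0, 0, 0, 0]
    - [4, 0.8, 0, 0, 0, 0]
    - [0, 0, 25, 0, 0, 0]
    - [0, 0, 25, 0, 0, 0]
    - [0, 0, 25, 0, 0, 0]
    - [0, 0, 25, 0, 0, 0]
    - [0, 0, 18, 0, 0, 0]
    - [0, 0, 18, 0, 0, 0]
    - [0, 0, 17, 0, 0, 0]
    - [0, 0, 0, 0, 0, 0]
    - [0, 0, 0, 0, 0, 0]
    - [0, 0, 0, 0, 0, 0]

```text
clock: 15.75
position: [584.0, 317.9, 200.8]
ee_rot: [179.9, -0.0, 93.5]
wrist_force: [0.3, 0.5, -0.5]
opening: 85.1
grip_force: 0.0
```

Request:
play_rows:
  targets:
    - [0, 0, 0, 0, 0, 0]
    - [0, 0, 0, 0, 0, 0]
    - [0, 0, 0, 0, 0, 0]
    - [0, 0, 0, 0, 0, 0]
    - [0, 0, 0, 0, 0, 0]
    - [0, 0, 0, 0, 0, 0]
    - [0, 0, 0, 0, 0, 0]
    - [0, 0, 0, 0, 0, 0]
    - [0, 0, -6, 0, 0, 0]
    - [0, 0, -6, 0, 0, 0]
    - [0, 0, -6, 0, 0, 0]
    - [0, 0, 0, 0, 0, 0]
    - [0, 0, 0, 0, 0, 0]
    - [0, 0, 0, 0, 0, 0]
  claw: 0
  grip_force: 50

```text
clock: 16.92
position: [583.3, 317.8, 217.1]
ee_rot: [-180.0, 0.0, 93.6]
wrist_force: [0.4, -0.4, -2.1]
opening: 43.0
grip_force: 51.1
```

Request:
play_rows:
  targets:
    - [-14, -8, 0, 0, 0, 0]
    - [-14, -8, 0, 0, 0, 0]
    - [-14, -8, 0, 0, 0, 0]
    - [-14, -8, 0, 0, 0, 0]
    - [-14, -8, 0, 0, 0, 0]
    - [-14, -8, 0, 0, 0, 0]
    - [0, 0, 0, 0, 0, 0]
    - [0, 0, -30, 0, 0, 0]
    - [0, 0, -30, 0, 0, 0]
    - [0, 0, -30, 0, 0, 0]
    - [0, 0, 0, 0, 0, -0.119]
    - [0, 0, 0, 0, 0, -0.119]
    - [0, 0, 0, 0, 0, -0.119]
    - [0, 0, 0, 0, 0, -0.119]
    - [0, 0, 0, 0, 0, -0.119]
    - [0, 0, 0, 0, 0, -0.119]
    - [0, 0, 0, 0, 0, -0.119]
    - [0, 0, 0, 0, 0, -0.119]
    - [0, 0, 0, 0, 0, 0]

```text
clock: 18.5
position: [540.8, 231.5, 307.1]
ee_rot: [180.0, -0.0, 148.3]
wrist_force: [-0.4, 0.1, -2.1]
opening: 43.3
grip_force: 52.1
```

Run:
```python
from h import *
a=eyes.read_camera("top"); cv2.imwrite("pics/top6.png",a); b=cv2.imread("pics/top5.png")
d=cv2.absdiff(a,b).max(2)
for r in ((200,100,265,175),(255,145,330,225),(310,180,395,245)): print((d[r[1]:r[3],r[0]:r[2]]>30).sum())
```

```text
0
0
0
```

Request:
play_rows:
  targets:
    - [-10, -29.8, 0, 0, 0, 0]
    - [-10, -29.8, 0, 0, 0, 0]
    - [-10, -29.8, 0, 0, 0, 0]
    - [-10, -29.8, 0, 0, 0, 0]
    - [-10, -29.8, 0, 0, 0, 0]
    - [-10, -29.8, 0, 0, 0, 0]
    - [-10, -29.8, 0, 0, 0, 0]
    - [-10, -29.8, 0, 0, 0, 0]
    - [-10, -29.8, 0, 0, 0, 0]
    - [-10, -29.8, 0, 0, 0, 0]
    - [-10, -29.8, 0, 0, 0, 0]
    - [-10, -29.8, 0, 0, 0, 0]
    - [0, 0, 0, 0, 0, 0]
    - [0, 0, 0, 0, 0, 0]
    - [0, 0, 0, 0, 0, 0]

```text
clock: 19.8
position: [453.7, -135.8, 307.4]
ee_rot: [180.0, -0.0, 148.0]
wrist_force: [0.2, -0.1, -2.4]
opening: 42.9
grip_force: 52.9
```

Request:
play_rows:
  targets:
    - [-19, 0.4, 0, 0, 0, 0]
    - [-19, 0.4, 0, 0, 0, 0]
    - [-19, 0.4, 0, 0, 0, 0]
    - [0, 0, 0, 0, 0, 0]
    - [0, 0, 20, 0, 0, 0]
    - [0, 0, 20, 0, 0, 0]
    - [0, 0, 20, 0, 0, 0]
    - [0, 0, 20, 0, 0, 0]
    - [0, 0, 20, 0, 0, 0]
    - [0, 0, 15, 0, 0, 0]
    - [0, 0, 10, 0, 0, 0]
    - [0, 0, 10, 0, 0, 0]
    - [0, 0, 10, 0, 0, 0]
    - [0, 0, 5, 0, 0, 0]
    - [0, 0, 5, 0, 0, 0]
    - [0, 0, 2, 0, 0, 0]
    - [0, 0, 0, 0, 0, 0]
    - [0, 0, 0, 0, 0, 0]

```text
clock: 21.3
position: [502.9, -165.2, 150.8]
ee_rot: [180.0, 0.0, 148.1]
wrist_force: [-0.5, -0.4, -2.3]
opening: 43.4
grip_force: 52.9
```

Request:
play_rows:
  targets:
    - [0, 0, 2, 0, 0, 0]
    - [0, 0, 1.5, 0, 0, 0]
    - [0, 0, 0, 0, 0, 0]
    - [0, 0, 0, 0, 0, 0]

```text
clock: 21.63
position: [502.6, -165.1, 146.9]
ee_rot: [180.0, 0.0, 148.1]
wrist_force: [1.1, -0.1, -2.8]
opening: 43.4
grip_force: 52.9
```

Request:
play_rows:
  targets:
    - [0, 0, 0, 0, 0, 0]
    - [0, 0, 0, 0, 0, 0]
    - [0, 0, 0, 0, 0, 0]
    - [0, 0, 0, 0, 0, 0]
    - [0, 0, 0, 0, 0, 0]
    - [0, 0, -8, 0, 0, 0]
    - [0, 0, -8, 0, 0, 0]
    - [0, 0, -8, 0, 0, 0]
    - [0, 0, 0, 0, 0, 0]
    - [0, 0, 0, 0, 0, 0]
  claw: 0.65

```text
clock: 22.47
position: [503.3, -165.3, 172.0]
ee_rot: [180.0, 0.1, 148.1]
wrist_force: [0.4, -0.5, -0.5]
opening: 55.1
grip_force: 0.0
```

Request:
play_rows:
  targets:
    - [3, 0, -28, 0, 0, 0]
    - [0, 0, -30, 0, 0, 0]
    - [0, 0, -30, 0, 0, 0]
    - [0, 0, -30, 0, 0, 0]
    - [0, 0, -30, 0, 0, 0]
    - [0, 0, -32, 0, 0, 0]
    - [6, 35.2, 0, 0, 0, 0]
    - [6, 35.2, 0, 0, 0, 0]
    - [6, 35.2, 0, 0, 0, 0]
    - [6, 35.2, 0, 0, 0, 0]
    - [6, 35.2, 0, 0, 0, 0]
    - [6, 35.2, 0, 0, 0, 0]
    - [6, 35.2, 0, 0, 0, 0]
    - [6, 35.2, 0, 0, 0, 0]
    - [6, 35.2, 0, 0, 0, 0]
    - [6, 35.2, 0, 0, 0, 0]
    - [6, 35.2, 0, 0, 0, 0]
    - [6, 35.2, 0, 0, 0, 0]
    - [6, 35.2, 0, 0, 0, 0]
    - [0, 0, 0, 0, 0, 0]
  claw: 1

```text
clock: 24.13
position: [676.5, 272.2, 347.9]
ee_rot: [180.0, -0.2, 148.4]
wrist_force: [-1.6, -1.1, -1.2]
opening: 85.7
grip_force: 0.0
```

Request:
play_rows:
  targets:
    - [0, 0, 0, 0, 0, 0.119]
    - [0, 0, 0, 0, 0, 0.119]
    - [0, 0, 0, 0, 0, 0.119]
    - [0, 0, 0, 0, 0, 0.119]
    - [0, 0, 0, 0, 0, 0.119]
    - [0, 0, 0, 0, 0, 0.119]
    - [0, 0, 0, 0, 0, 0.119]
    - [0, 0, 0, 0, 0, 0.119]
    - [0, 0, 0, 0, 0, 0]
    - [0, 0, 0, 0, 0, 0]

```text
clock: 24.97
position: [675.6, 265.8, 350.6]
ee_rot: [-180.0, 0.0, 93.7]
wrist_force: [-0.9, 0.8, -0.4]
opening: 85.4
grip_force: 0.0
```

Run:
```python
from h import *
np.set_printoptions(precision=1,suppress=True)
o=ctrl.get_obs(); c=eyes.calibration("wrist"); print(o["position"],o["ee_rot"])
w=eyes.read_camera("wrist"); cv2.imwrite("pics/w7.png",w)
a=eyes.read_camera("top"); cv2.imwrite("pics/top7.png",a)
d=cv2.absdiff(a,cv2.imread("pics/top5.png")).max(2)
for r in ((200,100,265,175),(255,145,330,225),(310,180,395,245)):
    q=d[r[1]:r[3],r[0]:r[2]]>30; print(q.sum(), (np.argwhere(q).mean(0)[::-1]+r[:2]) if q.any() else "")
h=proj("wrist",[[680,264,164]],c)[0]; print(h)
cv2.imwrite("pics/c7.png",np.hstack([w[:, :],cv2.resize(a[140:240,250:400],None,fx=1.9,fy=3.84/1,interpolation=cv2.INTER_CUBIC)[:384]]))
```

```text
[675.6 265.8 350.6] [-180.     0.    93.7]
0 
241 [285.5 193.4]
0 
[265.6 187.9]
```

View pics/c7.png

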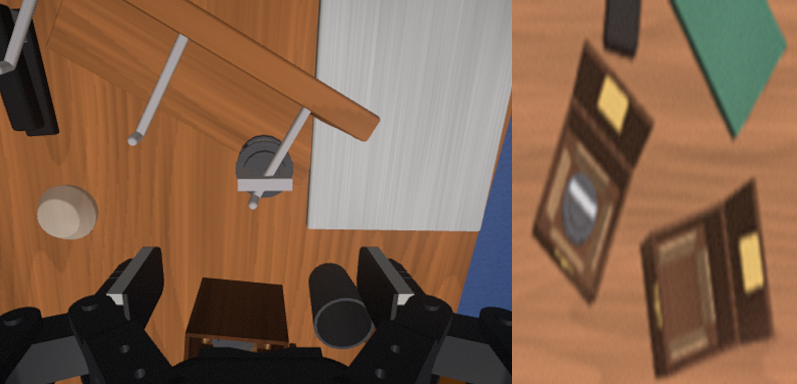

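The second lantern stands centred in box1. The last bar is at (265,185) in the wrist view.

Run:
```python
from h import *
print(cast("wrist",[[265,185]],164),ctrl.get_obs()["position"])
```

```text
[[679.48558573 266.4927335  164.        ]] [675.61789979 265.96553361 350.70638184]
```

Request:
play_rows:
  targets:
    - [2, 4, 0, 0, 0, 0]
    - [0, 0, 25, 0, 0, 0]
    - [0, 0, 25, 0, 0, 0]
    - [0, 0, 25, 0, 0, 0]
    - [0, 0, 25, 0, 0, 0]
    - [0, 0, 18, 0, 0, 0]
    - [0, 0, 17, 0, 0, 0]
    - [0, 0, 15, 0, 0, 0]
    - [0, 0, 0, 0, 0, 0]
    - [0, 0, 0, 0, 0, 0]
    - [0, 0, 0, 0, 0, 0]

```text
clock: 25.98
position: [680.1, 268.7, 201.9]
ee_rot: [179.9, -0.0, 93.6]
wrist_force: [0.5, 0.8, -0.3]
opening: 85.6
grip_force: 0.0
```

Request:
play_rows:
  targets:
    - [0, 0, 0, 0, 0, 0]
    - [0, 0, 0, 0, 0, 0]
    - [0, 0, 0, 0, 0, 0]
    - [0, 0, 0, 0, 0, 0]
    - [0, 0, 0, 0, 0, 0]
    - [0, 0, 0, 0, 0, 0]
    - [0, 0, 0, 0, 0, 0]
    - [0, 0, 0, 0, 0, 0]
    - [0, 0, -6, 0, 0, 0]
    - [0, 0, -6, 0, 0, 0]
    - [0, 0, -6, 0, 0, 0]
    - [0, 0, 0, 0, 0, 0]
    - [0, 0, 0, 0, 0, 0]
    - [0, 0, 0, 0, 0, 0]
  claw: 0
  grip_force: 50

```text
clock: 27.15
position: [679.5, 268.4, 218.7]
ee_rot: [-180.0, 0.0, 93.6]
wrist_force: [-0.6, -0.7, -3.1]
opening: 43.0
grip_force: 51.0
```

Request:
play_rows:
  targets:
    - [-14, -8, 0, 0, 0, 0]
    - [-14, -8, 0, 0, 0, 0]
    - [-14, -8, 0, 0, 0, 0]
    - [-14, -8, 0, 0, 0, 0]
    - [-14, -8, 0, 0, 0, 0]
    - [-14, -8, 0, 0, 0, 0]
    - [0, 0, 0, 0, 0, 0]
    - [0, 0, -30, 0, 0, 0]
    - [0, 0, -30, 0, 0, 0]
    - [0, 0, -30, 0, 0, 0]
    - [-15.5, -30.6, 0, 0, 0, 0]
    - [-15.5, -30.6, 0, 0, 0, 0]
    - [-15.5, -30.6, 0, 0, 0, 0]
    - [-15.5, -30.6, 0, 0, 0, 0]
    - [-15.5, -30.6, 0, 0, 0, 0]
    - [-15.5, -30.6, 0, 0, 0, 0]
    - [-15.5, -30.6, 0, 0, 0, 0]
    - [0, 0, 0, 0, 0, -0.074]
    - [0, 0, 0, 0, 0, -0.074]
    - [0, 0, 0, 0, 0, 0]

```text
clock: 28.82
position: [429.5, 60.0, 309.2]
ee_rot: [179.9, -0.0, 102.1]
wrist_force: [0.6, -0.5, -2.6]
opening: 43.0
grip_force: 52.8
```

Run:
```python
from h import *
a=eyes.read_camera("top"); cv2.imwrite("pics/top8.png",a)
d=cv2.absdiff(a,cv2.imread("pics/top7.png")).max(2)
for r in ((255,145,330,225),(310,180,395,245)): print((d[r[1]:r[3],r[0]:r[2]]>30).sum())
print(ctrl.get_obs()["position"],ctrl.get_obs()["ee_rot"])
```

```text
0
0
[429.88764775  60.2084216  309.15311064] [ 1.79952819e+02 -7.13971316e-03  1.01948335e+02]
```

Request:
play_rows:
  targets:
    - [-32.6, -6.7, 0, 0, 0, 0]
    - [-32.6, -6.7, 0, 0, 0, 0]
    - [-32.6, -6.7, 0, 0, 0, 0]
    - [-32.6, -6.7, 0, 0, 0, 0]
    - [-32.6, -6.7, 0, 0, 0, 0]
    - [-32.6, -6.7, 0, 0, 0, 0]
    - [-32.6, -6.7, 0, 0, 0, 0]
    - [-32.6, -6.7, 0, 0, 0, 0]
    - [-32.6, -6.7, 0, 0, 0, 0]
    - [-32.6, -6.7, 0, 0, 0, 0]
    - [-32.6, -6.7, 0, 0, 0, 0]
    - [-20, -4, 0, 0, 0, 0]
    - [-8, -2.2, 0, 0, 0, 0]
    - [0, 0, 0, 0, 0, 0]
    - [0, 0, 0, 0, 0, 0]
    - [0, 0, 0, 0, 0, 0]

```text
clock: 30.2
position: [432.4, -333.4, 308.7]
ee_rot: [-180.0, -0.1, 102.1]
wrist_force: [-0.2, -0.4, -2.7]
opening: 43.1
grip_force: 52.8
```

Request:
play_rows:
  targets:
    - [-7, -1.5, 0, 0, 0, 0]
    - [0, 0, 20, 0, 0, 0]
    - [0, 0, 20, 0, 0, 0]
    - [0, 0, 20, 0, 0, 0]
    - [0, 0, 20, 0, 0, 0]
    - [0, 0, 20, 0, 0, 0]
    - [0, 0, 15, 0, 0, 0]
    - [0, 0, 10, 0, 0, 0]
    - [0, 0, 10, 0, 0, 0]
    - [0, 0, 10, 0, 0, 0]
    - [0, 0, 5, 0, 0, 0]
    - [0, 0, 5, 0, 0, 0]
    - [0, 0, 3, 0, 0, 0]
    - [0, 0, 0, 0, 0, 0]
    - [0, 0, 0, 0, 0, 0]

```text
clock: 31.45
position: [432.4, -342.0, 151.2]
ee_rot: [180.0, 0.0, 102.0]
wrist_force: [-0.2, -0.4, -2.1]
opening: 43.2
grip_force: 52.8
```

Request:
play_rows:
  targets:
    - [0, 0, 2, 0, 0, 0]
    - [0, 0, 1.5, 0, 0, 0]
    - [0, 0, 0, 0, 0, 0]
    - [0, 0, 0, 0, 0, 0]

```text
clock: 31.78
position: [432.3, -341.9, 147.5]
ee_rot: [180.0, 0.0, 102.0]
wrist_force: [0.1, -0.1, -1.5]
opening: 43.1
grip_force: 52.9
```

Request:
play_rows:
  targets:
    - [0, 0, 0, 0, 0, 0]
    - [0, 0, 0, 0, 0, 0]
    - [0, 0, 0, 0, 0, 0]
    - [0, 0, 0, 0, 0, 0]
    - [0, 0, 0, 0, 0, 0]
    - [0, 0, -8, 0, 0, 0]
    - [0, 0, -8, 0, 0, 0]
    - [0, 0, -8, 0, 0, 0]
    - [0, 0, 0, 0, 0, 0]
    - [0, 0, 0, 0, 0, 0]
  claw: 0.65

```text
clock: 32.62
position: [432.8, -342.3, 172.5]
ee_rot: [179.9, 0.1, 102.0]
wrist_force: [-0.6, -0.3, 0.2]
opening: 55.3
grip_force: 0.0
```

Request:
play_rows:
  targets:
    - [3, 0, -28, 0, 0, 0]
    - [0, 0, -30, 0, 0, 0]
    - [0, 0, -30, 0, 0, 0]
    - [0, 0, -30, 0, 0, 0]
    - [0, 0, -30, 0, 0, 0]
    - [0, 0, -32, 0, 0, 0]
    - [0, 0, 0, 0, 0, 0]

```text
clock: 33.2
position: [433.3, -340.2, 357.8]
ee_rot: [179.7, 0.4, 102.0]
wrist_force: [0.7, -0.3, 0.3]
opening: 55.9
grip_force: 0.0
```

Request:
play_rows:
  targets:
    - [-27, 0, 0, 0, 0, 0]
    - [-27, 0, 0, 0, 0, 0]
    - [-27, 0, 0, 0, 0, 0]
    - [-27, 0, 0, 0, 0, 0]
    - [0, 0, 0, 0, 0, 0]
    - [0, 0, 22, 0, 0, 0]
    - [0, 0, 22, 0, 0, 0]
    - [0, 0, 20, 0, 0, 0]
    - [0, 0, 0, 0, 0, 0]
    - [0, 0, 0, 0, 0, 0]
    - [0, 0, 0, 0, 0, 0]
    - [0, 0, 0, 0, 0, 0]
  claw: 0

```text
clock: 34.2
position: [454.7, -444.9, 289.1]
ee_rot: [179.9, 0.1, 102.0]
wrist_force: [0.5, -0.6, -0.8]
opening: 0.1
grip_force: 0.0
```

Run:
```python
from h import *
np.set_printoptions(precision=1,suppress=True)
print(ctrl.get_obs())
cv2.imwrite("pics/top9.png",eyes.read_camera("top"));cv2.imwrite("pics/scene9.png",eyes.read_camera("scene"))
```

```text
{'clock': 34.2, 'qpos': array([-44.4,  22.1,   1.2,  69. ,   0. ,  33.6]), 'qd': array([-0.1, -0.1,  0.1, -0.2, -0. , -0.1]), 'joint_efforts': array([ -0. , -57.5,  33.4,   0. ,  -0. ,   0. ]), 'position': array([ 454.7, -444.9,  289.1]), 'ee_rot': array([179.9,   0.1, 102. ]), 'wrist_force': array([ 0.5, -0.6, -0.8]), 'ft_torque': array([-0., -0.,  0.]), 'grip_force': 0.0, 'opening': 0.11075934124486642}
```

Request:
play_rows:
  targets:
    - [14, 0, 0, 0, 0, 0]
    - [14, 0, 0, 0, 0, 0]
    - [13, 0, 0.5, 0, 0, 0]
    - [13, 0, 1, 0, 0, 0]
    - [12.5, 0, 4, 0, 0, 0]
    - [12.5, 0, 4, 0, 0, 0]
    - [11, 0, 7, 0, 0, 0]
    - [11, 0, 7, 0, 0, 0]
    - [9, 0, 10, 0, 0, 0]
    - [9, 0, 10, 0, 0, 0]
    - [6, 0, 11.5, 0, 0, 0]
    - [6, 0, 11.5, 0, 0, 0]
    - [2.5, 0, 9, 0, 0, 0]
    - [2, 0, 7, 0, 0, 0]
    - [0, 0, 0, 0, 0, 0]
    - [0, 0, 0, 0, 0, 0]

```text
clock: 35.63
position: [426.0, -312.2, 205.1]
ee_rot: [-180.0, 0.0, 102.0]
wrist_force: [-0.6, 0.2, -0.3]
opening: 0.0
grip_force: 0.0
```

Request:
play_rows:
  targets:
    - [0, 0, 3, 0, 0, 0]
    - [0, 0, 3, 0, 0, 0]
    - [0, 0, 2, 0, 0, 0]
    - [0, 0, 0, 0, 0, 0]
    - [0, 0, 0, 0, 0, 0]

```text
clock: 36.05
position: [425.7, -312.1, 196.6]
ee_rot: [-180.0, -0.0, 102.0]
wrist_force: [-0.3, -0.4, 0.2]
opening: 0.6
grip_force: 0.0
```

Run:
```python
from h import *
s=eyes.read_camera("scene"); w=eyes.read_camera("wrist")
cv2.imwrite("pics/scene10.png",s); cv2.imwrite("pics/c10.png",np.hstack([cv2.resize(s[150:300,90:260],None,fx=2.3,fy=2.3,interpolation=cv2.INTER_CUBIC),cv2.resize(w,(400,345))]))
```

```text
(no output)
```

View pics/c10.png

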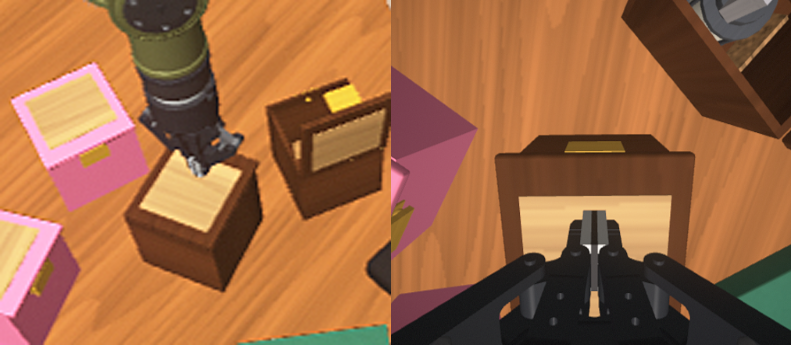

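Box2's cover lies almost flat under the fingers, with the finger tip about 15–20 mm behind its front edge. I'll press on until the catch clicks.

Request:
play_rows:
  targets:
    - [6, 0, 2, 0, 0, 0]
    - [0, 0, 2, 0, 0, 0]
    - [0, 0, 2, 0, 0, 0]
    - [0, 0, 0, 0, 0, 0]
    - [0, 0, 0, 0, 0, 0]
    - [0, 0, 0, 0, 0, 0]

```text
clock: 36.65
position: [425.3, -307.3, 195.0]
ee_rot: [179.9, 0.3, 102.0]
wrist_force: [-8.7, 1.5, 29.1]
opening: 0.4
grip_force: 15.1
```

Request:
play_rows:
  targets:
    - [0, 0, -32, 0, 0, 0]
    - [0, 0, -32, 0, 0, 0]
    - [0, 0, -32, 0, 0, 0]
    - [0, 0, -32, 0, 0, 0]
    - [0, 0, -32, 0, 0, 0]
    - [8, 30.5, 0, 0, 0, 0]
    - [8, 30.5, 0, 0, 0, 0]
    - [8, 30.5, 0, 0, 0, 0]
    - [8, 30.5, 0, 0, 0, 0]
    - [8, 30.5, 0, 0, 0, 0]
    - [8, 30.5, 0, 0, 0, 0]
    - [0, 0, 0, 0, 0, -0.115]
    - [0, 0, 0, 0, 0, -0.115]
    - [0, 0, 0, 0, 0, -0.115]
    - [0, 0, 0, 0, 0, -0.115]
    - [0, 0, 0, 0, 0, -0.115]
    - [0, 0, 0, 0, 0, -0.115]
    - [0, 0, 0, 0, 0, -0.115]
    - [0, 0, 0, 0, 0, 0]
    - [0, 0, 0, 0, 0, 0]

```text
clock: 38.32
position: [593.4, -220.7, 350.6]
ee_rot: [-180.0, -0.0, 148.0]
wrist_force: [-0.9, 0.9, -0.4]
opening: 0.3
grip_force: 0.0
```

Run:
```python
from h import *
np.set_printoptions(precision=1,suppress=True)
o=ctrl.get_obs(); print(o["position"],o["ee_rot"],o["wrist_force"])
a=eyes.read_camera("top"); s=eyes.read_camera("scene"); cv2.imwrite("pics/top11.png",a); cv2.imwrite("pics/scene11.png",s)
# tan panel (outer face) on box2 in the scene view vs. the moment it was held
for n in ("scene10","scene11"):
    i=cv2.imread(f"pics/{n}.png"); h=cv2.cvtColor(i,cv2.COLOR_BGR2HSV)
    m=((h[...,2]>185)&(h[...,1]>50)&(h[...,1]<125)&(h[...,0]>10)&(h[...,0]<28)).astype(np.uint8)
    m[:, :140]=0; m[:,210:]=0; m[:205]=0; m[275:]=0
    k,l,st,ce=cv2.connectedComponentsWithStats(m); j=1+np.argmax(st[1:,4]); print(n,st[j],ce[j])
c=(433,-342); u=np.array([.208,-.978])
# where a flush cover's panel would project (z=123), centre
print(proj("scene",[[c[0],c[1],123]]))
```

```text
[ 593.4 -220.7  350.6] [-180.   -0.  148.] [-0.9  0.9 -0.4]
scene10 [151 216  43  34 665] [171.7 233.4]
scene11 [151 215  43  35 854] [172.5 232.1]
[[172.4 232.9]]
```

Request:
play_rows:
  targets:
    - [0, 0, 22, 0, 0, 0]
    - [0, 0, 20, 0, 0, 0]
    - [0, 0, 20, 0, 0, 0]
    - [0, 0, 0, 0, 0, 0]
    - [14, 0, 0, 0, 0, 0]
    - [13, 0, 0, 0, 0, 0]
    - [13, 0, 0.5, 0, 0, 0]
    - [13, 0, 1, 0, 0, 0]
    - [12.5, 0, 4, 0, 0, 0]
    - [12.5, 0, 4, 0, 0, 0]
    - [11, 0, 7, 0, 0, 0]
    - [11, 0, 7, 0, 0, 0]
    - [9, 0, 10, 0, 0, 0]
    - [9, 0, 10, 0, 0, 0]
    - [6, 0, 11.5, 0, 0, 0]
    - [6, 0, 11.5, 0, 0, 0]
    - [2.5, 0, 9, 0, 0, 0]
    - [2, 0, 7, 0, 0, 0]
    - [0, 0, 0, 0, 0, 0]
    - [0, 0, 0, 0, 0, 0]

```text
clock: 40.08
position: [479.6, -150.2, 206.6]
ee_rot: [-180.0, 0.0, 148.1]
wrist_force: [0.0, -0.2, -0.2]
opening: -0.1
grip_force: 0.0
```

Request:
play_rows:
  targets:
    - [3, 0, 3, 0, 0, 0]
    - [3, 0, 3, 0, 0, 0]
    - [0, 0, 2, 0, 0, 0]
    - [0, 0, 2, 0, 0, 0]
    - [0, 0, 0, 0, 0, 0]
    - [0, 0, 0, 0, 0, 0]

```text
clock: 40.58
position: [473.8, -146.7, 196.2]
ee_rot: [-180.0, -0.1, 148.1]
wrist_force: [-0.3, -0.6, 0.9]
opening: -0.2
grip_force: 0.4
```

Request:
play_rows:
  targets:
    - [0, 0, 1.5, 0, 0, 0]
    - [0, 0, 1, 0, 0, 0]
    - [0, 0, 1, 0, 0, 0]
    - [0, 0, 0, 0, 0, 0]
    - [0, 0, 0, 0, 0, 0]
    - [0, 0, 0, 0, 0, 0]

```text
clock: 41.08
position: [473.8, -146.7, 195.1]
ee_rot: [180.0, 0.0, 148.2]
wrist_force: [-9.1, 3.1, 24.9]
opening: 0.5
grip_force: 12.2
```

Request:
play_rows:
  targets:
    - [0, 0, -32, 0, 0, 0]
    - [0, 0, -32, 0, 0, 0]
    - [0, 0, -32, 0, 0, 0]
    - [0, 0, -32, 0, 0, 0]
    - [0, 0, -32, 0, 0, 0]
    - [-16.2, 28.9, 0, 0, 0, 0]
    - [-16.2, 28.9, 0, 0, 0, 0]
    - [-16.2, 28.9, 0, 0, 0, 0]
    - [-16.2, 28.9, 0, 0, 0, 0]
    - [-16.2, 28.9, 0, 0, 0, 0]
    - [-16.2, 28.9, 0, 0, 0, 0]
    - [-16.2, 28.9, 0, 0, 0, 0]
    - [-16.2, 28.9, 0, 0, 0, 0]
    - [-16.2, 28.9, 0, 0, 0, 0]
    - [-16.2, 28.9, 0, 0, 0, 0]
    - [0, 0, 0, 0, 0, -0.106]
    - [0, 0, 0, 0, 0, -0.106]
    - [0, 0, 0, 0, 0, -0.106]
    - [0, 0, 0, 0, 0, -0.106]
    - [0, 0, 0, 0, 0, -0.106]

```text
clock: 42.75
position: [764.1, 13.3, 351.6]
ee_rot: [180.0, -0.1, 178.8]
wrist_force: [0.1, -0.2, -0.4]
opening: 0.1
grip_force: 0.0
```

```bash
cat >> h.py <<'E'
def panel(i,c,r=40):
    p=proj("scene",[[c[0],c[1],123]])[0]; h=cv2.cvtColor(i,cv2.COLOR_BGR2HSV)
    m=((h[...,2]>170)&(h[...,1]>50)&(h[...,1]<125)&(h[...,0]>10)&(h[...,0]<28)).astype(np.uint8)
    k=np.zeros_like(m); x,y=p.astype(int); k[y-r:y+r,x-r:x+r]=m[y-r:y+r,x-r:x+r]
    n,l,st,ce=cv2.connectedComponentsWithStats(k); j=1+np.argmax(st[1:,4]); print(p,st[j],ce[j])
E
python3 - <<'E'
from h import *
np.set_printoptions(precision=1,suppress=True)
o=ctrl.get_obs(); print(o["position"],o["ee_rot"],o["wrist_force"])
s=eyes.read_camera("scene"); cv2.imwrite("pics/scene12.png",s); a=eyes.read_camera("top"); cv2.imwrite("pics/top12.png",a)
panel(s,(433,-342)); panel(s,(506,-167)); panel(cv2.imread("pics/scene11.png"),(506,-167))
E
```

```text
[764.1  13.3 351.6] [180.   -0.1 178.8] [ 0.1 -0.2 -0.4]
[172.4 232.9] [151 215  43  35 751] [172.2 231.7]
[230.9 202.7] [212 186  38  32 602] [229.6 201.5]
[230.9 202.7] [190 223   4   9  22] [191.  226.3]
```

Request:
play_rows:
  targets:
    - [0, 0, 22, 0, 0, 0]
    - [0, 0, 21, 0, 0, 0]
    - [0, 0, 20, 0, 0, 0]
    - [0, 0, 0, 0, 0, 0]
    - [14, 0, 0, 0, 0, 0]
    - [13, 0, 0, 0, 0, 0]
    - [13, 0, 0.5, 0, 0, 0]
    - [13, 0, 1, 0, 0, 0]
    - [12.5, 0, 4, 0, 0, 0]
    - [12.5, 0, 4, 0, 0, 0]
    - [11, 0, 7, 0, 0, 0]
    - [11, 0, 7, 0, 0, 0]
    - [9, 0, 10, 0, 0, 0]
    - [9, 0, 10, 0, 0, 0]
    - [6, 0, 11.5, 0, 0, 0]
    - [6, 0, 11.5, 0, 0, 0]
    - [2.5, 0, 9, 0, 0, 0]
    - [2, 0, 7, 0, 0, 0]
    - [0, 0, 0, 0, 0, 0]
    - [0, 0, 0, 0, 0, 0]

```text
clock: 44.52
position: [630.1, 16.6, 207.6]
ee_rot: [-180.0, -0.0, 178.5]
wrist_force: [0.7, 0.6, 0.6]
opening: -0.1
grip_force: 0.2
```

Request:
play_rows:
  targets:
    - [3, 0, 3, 0, 0, 0]
    - [3, 0, 3, 0, 0, 0]
    - [0, 0, 2, 0, 0, 0]
    - [0, 0, 2, 0, 0, 0]
    - [0, 0, 1.5, 0, 0, 0]
    - [0, 0, 1, 0, 0, 0]
    - [0, 0, 0, 0, 0, 0]
    - [0, 0, 0, 0, 0, 0]

```text
clock: 45.18
position: [624.4, 16.7, 195.6]
ee_rot: [180.0, 0.1, 178.5]
wrist_force: [1.2, 0.7, 5.4]
opening: 0.1
grip_force: 2.5
```

Request:
play_rows:
  targets:
    - [0, 0, 1, 0, 0, 0]
    - [0, 0, 1, 0, 0, 0]
    - [0, 0, 0, 0, 0, 0]
    - [0, 0, 0, 0, 0, 0]
    - [0, 0, 0, 0, 0, 0]

```text
clock: 45.6
position: [624.4, 16.7, 195.3]
ee_rot: [180.0, 0.1, 178.5]
wrist_force: [-3.1, -0.6, 16.2]
opening: -0.4
grip_force: 8.2
```

Request:
play_rows:
  targets:
    - [0, 0, -30, 0, 0, 0]
    - [0, 0, -30, 0, 0, 0]
    - [0, 0, -30, 0, 0, 0]
    - [0, 0, -30, 0, 0, 0]
    - [0, 0, -30, 0, 0, 0]
    - [0, 35, 0, 0, 0, 0]
    - [0, 35, 0, 0, 0, 0]
    - [0, 35, 0, 0, 0, 0]
    - [0, 35, 0, 0, 0, 0]
    - [0, 35, 0, 0, 0, 0]
    - [0, 35, 0, 0, 0, 0]
    - [0, 35, 0, 0, 0, 0]
    - [0, 0, 0, 0, 0, 0]
    - [0, 0, 0, 0, 0, 0]

```text
clock: 46.77
position: [629.2, 263.3, 341.5]
ee_rot: [-179.9, -0.1, 178.7]
wrist_force: [0.3, -0.7, -0.3]
opening: -0.2
grip_force: 0.0
```

Run:
```python
from h import *
np.set_printoptions(precision=1,suppress=True)
o=ctrl.get_obs(); print(o["position"],o["wrist_force"])
s=eyes.read_camera("scene"); cv2.imwrite("pics/scene13.png",s); a=eyes.read_camera("top"); cv2.imwrite("pics/top13.png",a)
for c in ((433,-342),(506,-167),(661,15)): panel(s,c)
d=cv2.absdiff(a,cv2.imread("pics/top0.png")).max(2)>40
for n,p in dict(mug=(277,117),pot=(206,104),book=(362,144),pw=(180,217),case=(310,130)).items(): print(n,d[p[1]-14:p[1]+14,p[0]-14:p[0]+14].sum())
```

```text
[629.2 263.3 341.5] [ 0.3 -0.7 -0.3]
[172.4 232.9] [152 215  42  35 618] [172.1 230.7]
[230.9 202.7] [212 186  38  32 489] [228.7 200.8]
[306.8 186.2] [288 170  38  31 495] [306. 185.]
mug 0
pot 0
book 0
pw 0
case 0
```

```bash
python3 -c "
from station import ctrl
print(ctrl.hand_in())"
```

```text
the job is handed in; nothing more can be done
None
```

I put all three lanterns upright in their own boxes, pressed all three covers shut with the catch holding, and handed the job in at about 47 s. One slip on the way: after placing the first lantern I lifted box0 with the gripper. It came back down about 11 cm from where it stood, with its lantern still upright.

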